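# Seat the crushing roller against the stop of its V-groove setting jig

### The job

Take the brass crushing roller off its wooden rest and lay it in the open part of the setting jig's V-groove, its end at least 100 mm short of the stop bracket. Then slide it gently along the groove until it meets the bracket's sprung stop tip, and press it home with a light, steady push of a few newtons on the tip, never more than 15 N; let go and leave the roller lying there against the tip. Do not lower it straight in at the stop, and leave the dish, jar, mortar and hub ring alone.

Things in the scene. Friction and masses are not known exactly. Their poses are not given: they have to be found in the camera images.
- roller_center (a point): centre of the crushing roller: a plain brass cylinder, 36 mm diameter, 150 mm long, 0.4 to 0.8 kg, flat ends with a dark 18 mm bore mark, both ends alike. Its x axis runs along the roller's axis (either way round). At the start it lies in the wooden rest with its centre 39.5 mm above the table
- rest: flat pale wooden rest 170 x 75 mm, fixed, with two V saddles 55 mm either side of its middle that hold the roller; saddle tops are 28.5 mm above the table, 11 mm below the roller's axis. Origin under its centre on the table; x along the roller
- groove_mid (a point): middle of the V-groove of the setting jig, at the height where the roller's centre lies when seated in it (55.5 mm above the table). x runs along the groove towards the stop, z up. The groove runs 170 mm either side of this point and is open at the end away from the stop
- jig: the setting jig, fixed: a 340 mm length of steel angle forming a 90 degree V-groove, its legs' tops 44.5 mm above the table (11 mm below the seated roller's axis), 35 mm wide over the outsides, on a wooden base 360 x 110 mm, 18 mm thick. Origin on the table under its centre, axes as the groove's. Sliding the roller along takes some 2 to 8 N, steady but not known beforehand
- stop_face (a point): centre of the front face of the stop bracket, on the line of the seated roller's axis, 145 mm past the groove's middle; x points along the groove, away from the roller. A stop screw comes through the face here, its tip projecting 25 to 60 mm towards the roller: the projection is not measured, differs each time and is to be found by feel
- stop: the stop: fixed dark steel bracket across the groove, 90 mm wide, 25 mm thick along it, top 84 mm above the table, with a brass stop screw of 16 mm diameter whose round steel tip (16 mm) meets the middle of the roller's end. The tip is sprung: about 5 N per mm, 5 mm travel, no preload. The roller's friction holds it against the tip after release. Origin on the table below the middle of the front face, axes as the groove's
- dish: shallow round copper dish of nuts, 110 mm across, 22 mm high; origin under its centre; stands left of the jig, to be left alone
- jar: closed glass jar with wooden lid, 76 mm across, 120 mm high; origin under its centre; beyond the jig, to be left alone
- mortar: round brass mortar, 96 mm across, 75 mm high; origin under its centre; beyond the rest, to be left alone
- hub: steel hub ring lying flat, 60 mm outside, 38 mm hole, 18 mm high; origin under its centre; near the robot, to be left alone
- roller: the roller as a body; origin at its centre, as above
Mind the look-alikes: they are no part of the job. Of the things that look like the roller, the smallest one is meant.

How it is judged:
On the way, in this order (a step that is already met when the one before it is completed fails the run):
1. the roller lies in the groove with its end more than 90 mm short of the stop bracket (y of roller_center in the frame of groove_mid between -0.003 and 0.003 m and z of roller_center in the frame of groove_mid between -0.004 and 0.004 m and angle between the x axis of roller_center and the x axis of groove_mid, either way round below 0.06 rad and x of roller_center in the frame of stop_face below -0.165 m and x of roller_center in the frame of groove_mid above -0.15 m), for 0.2 s.
2. the roller, lying in the groove, is pressed against the stop tip with more than 2 N (y of roller_center in the frame of groove_mid between -0.003 and 0.003 m and z of roller_center in the frame of groove_mid between -0.004 and 0.004 m and angle between the x axis of roller_center and the x axis of groove_mid, either way round below 0.06 rad and contact force between roller and stop above 2 N), for 0.2 s.
At the end, for the whole second after the job is handed in: the roller rests in the V-groove (within 3 mm sideways, 4 mm in height, 0.06 rad of the groove), its end in contact with the stop tip (more than 0.2 N), still (under 5 mm/s) and released (y of roller_center in the frame of groove_mid between -0.003 and 0.003 m and z of roller_center in the frame of groove_mid between -0.004 and 0.004 m and angle between the x axis of roller_center and the x axis of groove_mid, either way round below 0.06 rad and contact force between roller and stop above 0.2 N and linear speed of roller below 0.005 m/s and contact force between the fingers and roller below 0.1 N); the robot touches nothing.
It fails at once if the stop is pushed with more than 15 N by the roller or by the robot (contact force between any of roller, the arm, the fingers and stop above 15 N).
It fails at once if the roller is lowered in at the stop (its end within 80 mm of the bracket while 8 to 30 mm above its place in the groove) instead of slid to it (x of roller_center in the frame of stop_face between -0.155 and 0.05 m and y of roller_center in the frame of groove_mid between -0.02 and 0.02 m and z of roller_center in the frame of groove_mid between 0.008 and 0.03 m).
It fails at once if the dish, jar, mortar or hub ring is moved by more than 20 mm (distance of any of dish, jar, mortar, hub from where it was at the start of the episode above 0.02 m).
It also fails if it takes over 72 s, if anything falls off the work surface, if the arm or the gripper's body presses on something with over 40 N, if the wrist force passes 120 N, or if a joint passes its speed limit or range.

### The arm

A 6-joint arm with a two-finger parallel gripper is mounted at the origin on the work surface. World frame = base frame: x ahead of the robot, y to its left, z up, the work surface at z = 0. Lengths are in m, angles in rad, forces in N, time in s.
With the tool pointing down it reaches from about 0.35 to 0.875 m from the base axis. Payload 4.2 kg.
Tool frame: the origin (TCP) lies midway between the tips of the shut fingers; the grasp point (between the pads) lies 19 mm behind it (env.grip_point_offset is the z of the grasp point in the tool frame, in m); z points along the fingers, y is the line along which they close (so a half turn about z gives the same grasp; the last joint's range is limited). The gripper opens to 85 mm and grips with 20 to 120 N. Pads are 22 mm wide; open, the fingers measure 114 mm over their backs; the gripper's body (76 mm by 85 mm) begins 54 mm behind the grasp point. The pads swing forward as they close: fully open they stand 13 mm farther back than shut.
Start: joints at [1.444, 0.385, 0.008, 0, -1.194, -0.259], TCP at [0.235, 0.579, 0.201] pointing down, gripper open.
Joint ranges: [-3.14, 3.14], [-1.21, 2.06], [-1.07, 1.41], [-3.16, 2.05], [-2.99, -0.16], [-3.1, 3.1]. Speed limits (rad/s): [2.79, 2.79, 3.14, 3.14, 3.14, 3.14].

### API

Orientations are given as a rotation vector (axis times angle).
In Python, from cell import env gives the robot as it stands. Calls block until the motion is done:
- env.goto(position, orientation): joint-space move of the TCP to a pose.
- env.movel(position, v=0.15, rotation=None, f_stop=None): straight line of the TCP; rotation=None keeps the orientation; v is the mean speed in m/s. With f_stop (N) it stops when the force on the tool has changed by that much, and returns True; else False.
- env.movej(angles): joint-space move.
- env.gripper_to(opening): opening from 0.0 (shut) to 1.0 (fully open); the grip force is fixed at half the most; returns when the fingers have stopped.
- env.dwell(seconds).
- env.solve_ik(position, orientation): joint angles nearest the present ones, or None.
- env.state(): the state.
- env.snapshot(name): name is "scene" or "side" or "wrist"; returns a dict with "img" (384x512x3 uint8, red, green, blue), "range_z" (384x512 float32, m along the optical axis (not along the pixel's ray), 0 where there is no reading), "intrinsics" (3x3 intrinsics, pixels), "rvec" (rotation vector, rad) and "tvec" (3), from world to camera coordinates, as OpenCV has them. Camera axes: x right, y down, z forward; pixel columns grow to the right and rows downward; lengths in m; the calibration is good to about 2 mm. A picture is of the moment at which its call begins.
A pose or a line that the arm cannot do raises env.Unreachable and nothing moves.
- env.job_done(): hands the job in; it is judged then, once.
The state is a dict: "time_s": time; "qpos": joint angles; "dq": joint speeds; "joint_efforts": joint torques, N m; "tcp_pos": TCP position; "eef_rot": TCP orientation; "force": force on the tool from outside, world axes, zero at the start; "wrist_torque": the same for the moment, N m; "opening": opening from 0.0 (shut) to 1.0 (fully open); "grip_force": force on a finger pad.
Only numpy, scipy, OpenCV 4.12 (cv2) and the standard library are available. Lean on these libraries where they do the work, as an engineer would, in place of code of your own. Each camera call takes 0.05 s, during which the arm holds its last target. There are 200 camera calls.

## Working session

There is one attempt and no reset: what is moved stays moved. The work goes in short steps, each a Python script; the robot and the scene stay as the last script left them, time stands still between calls to the robot, and variables do not carry over. Pictures are saved under pics/ and viewed, at most 10 in all, crops included, and the job is handed in when it is done.

```bash
ls; mkdir -p pics; cat > h.py <<'E'
from cell import env
import numpy as np, cv2, pickle
def snap(n):
    s=env.snapshot(n); return s
def cloud(s):
    K=s["intrinsics"];R=cv2.Rodrigues(np.array(s["rvec"],float))[0];t=np.array(s["tvec"],float).ravel()
    z=s["range_z"];v,u=np.mgrid[:z.shape[0],:z.shape[1]]
    P=np.stack([(u-K[0,2])*z/K[0,0],(v-K[1,2])*z/K[1,1],z],-1)
    W=(P-t)@R
    W[z<=0]=np.nan
    return W
E
python3 - <<'E'
from h import *
d={}
for n in("scene","side"):
    d[n]=snap(n); cv2.imwrite(f"pics/{n}0.png",d[n]["img"][:,:,::-1])
    R=cv2.Rodrigues(np.array(d[n]["rvec"],float))[0]; print(n,-R.T@np.ravel(d[n]["tvec"]), d[n]["intrinsics"][0])
pickle.dump(d,open("d0.pkl","wb"))
im=np.hstack([cv2.resize(d[n]["img"],(512,384)) for n in d])
print(env.state(), env.grip_point_offset)
E
```

```text
pics
scene [ 1.33527771 -0.7785238   1.45302557] [465.8153303    0.         255.71449523]
side [ 0.01165015 -0.93587533  0.74053892] [395.0746178    0.         248.50792136]
{'time_s': 0.1, 'qpos': array([ 1.44359981e+00,  3.85503969e-01,  6.76053181e-03, -4.13927304e-04,
       -1.19400925e+00, -2.58615855e-01]), 'dq': array([-0.0004406 , -0.00151382,  0.0014583 ,  0.00227645,  0.00059933,
        0.00069375]), 'joint_efforts': array([-6.35890028e-04, -3.93319523e+01,  1.88931137e+01,  4.19796869e+00,
       -2.56531071e-03,  2.02495215e-06]), 'tcp_pos': array([0.23495994, 0.57852559, 0.19971872]), 'eef_rot': array([ 3.08133327e+00, -6.02137074e-01, -4.01011269e-04]), 'force': array([-0.68504147, -0.5615146 , -1.07369155]), 'wrist_torque': array([-0.02433161, -0.02067704,  0.01069515]), 'grip_force': 0.0, 'opening': 0.9993522646852923} -0.0187
```

View pics/scene0.png

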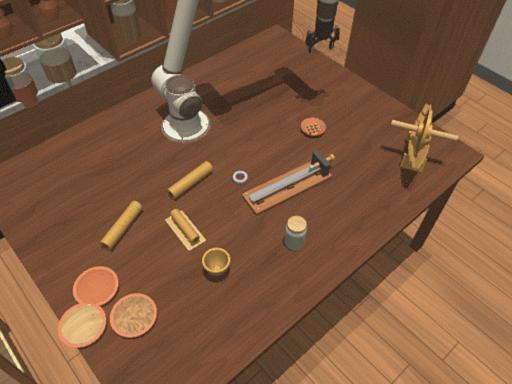

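View pics/side0.png

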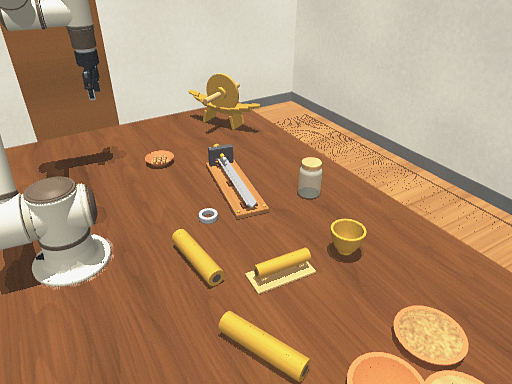

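The scene view shows the small roller on its pale rest at about (184,226), with two longer look-alikes at (190,180) and (122,224). The jig runs from (250,195) to (325,165) with the stop at (321,162). The side view agrees: roller (283,262), jig (235,185), stop (221,154). Next I measure them from the depth images.

```bash
cat > m.py <<'E'
from h import *
d=pickle.load(open("d0.pkl","rb"))
def rect(P):
    (c,s,a)=cv2.minAreaRect((P[:,:2]*1000).astype(np.float32)); return np.round(c,1),np.round(s,1),round(a,2)
def box(n,x0,y0,x1,y1): 
    W=cloud(d[n])[y0:y1,x0:x1].reshape(-1,3); I=d[n]["img"][y0:y1,x0:x1].reshape(-1,3); k=~np.isnan(W[:,0]); return W[k],I[k].astype(int)
for n,br,bj in(("scene",(160,200,210,252),(238,145,340,215)),("side",(240,242,322,296),(200,138,275,220))):
    W,I=box(n,*br)
    t=W[W[:,2]<.004]; print(n,"table z",np.median(t[:,2]))
    r=W[(W[:,2]>.044)]; print("roller",len(r),rect(r),"zmax",np.percentile(r[:,2],[50,98]))
    m=r[:,:2].mean(0);u=np.linalg.svd(r[:,:2]-m,full_matrices=False)[2][0];print("  axis",m,np.degrees(np.arctan2(u[1],u[0])))
    r=W[(W[:,2]>.006)&(W[:,2]<.026)]; print("rest",len(r),rect(r))
    W,I=box(n,*bj)
    b=W[(W[:,2]>.010)&(W[:,2]<.024)]; print("base",len(b),rect(b),np.median(b[:,2]))
    g=W[(W[:,2]>.028)&(W[:,2]<.05)]; print("angle",len(g),rect(g),np.percentile(g[:,2],98))
    m=np.median(g[:,:2],0);u=np.linalg.svd(g[:,:2]-g[:,:2].mean(0),full_matrices=False)[2][0];print("  axis",m,np.degrees(np.arctan2(u[1],u[0])))
    s=W[(W[:,2]>.074)&(W[:,2]<.1)]; print("stop top",len(s),rect(s),np.percentile(s[:,2],[50,98]))
E
python3 m.py
```

```text
scene table z 0.00019057752930519322
roller 341 (array([ 502.2, -338.5]), array([ 34.9, 240.8]), 85.55) zmax [0.05517378 0.07063202]
  axis [ 0.46712769 -0.33741477] -3.6319741705406767
rest 485 (array([ 436.5, -325.7]), array([186.6, 231.2]), 50.58)
base 1307 (array([539.6, 141. ]), array([451.2, 327.1]), 55.27) 0.01849990938942266
angle 601 (array([557.7, 115.4]), array([382.5,  92.6]), 79.85) 0.04840402354499462
  axis [0.54877104 0.08378553] -101.41315402358322
stop top 138 (array([582.8, 249. ]), array([84.1, 77.5]), 31.92) [0.08365207 0.09216785]
side table z 0.001524011810436146
roller 642 (array([ 456.8, -337.7]), array([ 34.5, 150.1]), 83.41) zmax [0.05541883 0.06020573]
  axis [ 0.45294552 -0.3404419 ] 175.346169769499
rest 887 (array([ 477.1, -337.4]), array([ 77.5, 218.6]), 84.69)
base 1403 (array([517.2, 101.3]), array([359.6, 215.7]), 73.6) 0.019509915233271214
angle 597 (array([544.9,  99.3]), array([346.1,  91.9]), 77.35) 0.04823961475181828
  axis [0.54818241 0.08470539] 81.06781785955863
stop top 144 (array([578.1, 248.6]), array([29.3, 90.6]), 81.75) [0.08420943 0.08868044]
```

```bash
cat >> h.py <<'E'
def rot(yaw): return np.pi*np.array([np.cos(yaw/2),np.sin(yaw/2),0])   # tool down, tool x at yaw
def best(p,yaws):
    c=[]
    for y in yaws:
        q=env.solve_ik(np.array(p,float),rot(y))
        if q is not None: c.append((abs(q[5]),y,np.round(q,2)))
    return sorted(c,key=lambda a:a[0])
E
python3 - <<'E'
from h import *
r=np.radians
for p,a in(((.457,-.338,.25),-6.5),((.457,-.338,.03),-6.5),((.555,.09,.28),81.5),((.54,.05,.05),81.5)):
    for c in best(p,[r(a),r(a+180)]): print(p,np.degrees(c[1]),c[2])
y=best((.457,-.338,.25),[r(-6.5),r(173.5)])[0][1]
env.goto([.457,-.338,.27],rot(y)); env.dwell(.3)
s=snap("wrist"); pickle.dump(s,open("wr.pkl","wb")); a=s["img"]
y=best((.555,.09,.28),[r(81.5),r(-98.5)])[0][1]
env.goto([.555,.09,.30],rot(y)); env.dwell(.3)
s=snap("wrist"); pickle.dump(s,open("wj.pkl","wb"))
cv2.imwrite("pics/w1.png",cv2.resize(np.vstack([a,s["img"]])[:,:,::-1],(400,600)))
print(env.state()["time_s"])
E
```

```text
(0.457, -0.338, 0.25) 173.5 [-0.35  0.26 -0.05  0.   -1.26 -1.33]
(0.457, -0.338, 0.25) -6.5 [-0.35  0.26 -0.05  0.   -1.26  1.81]
(0.457, -0.338, 0.03) 173.5 [-0.35  0.47 -0.34  0.   -0.76 -1.33]
(0.457, -0.338, 0.03) -6.5 [-0.35  0.47 -0.34  0.   -0.76  1.81]
(0.555, 0.09, 0.28) 261.5 [ 0.45  0.23 -0.01  0.   -1.33 -0.6 ]
(0.555, 0.09, 0.28) 81.5 [ 0.45  0.23 -0.01  0.   -1.33  2.54]
(0.54, 0.05, 0.05) 261.5 [ 0.39  0.41 -0.39  0.   -0.78 -0.54]
(0.54, 0.05, 0.05) 81.5 [ 0.39  0.41 -0.39  0.   -0.78  2.6 ]
5.7167
```

View pics/w1.png

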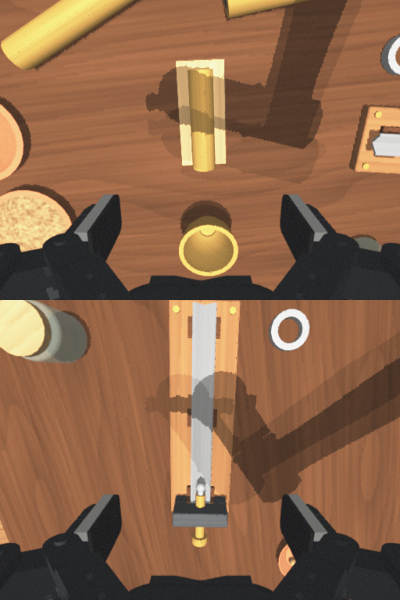

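The wrist views are clean. In the top one the roller lies on its rest at about (202,118). In the bottom one the groove runs along column 203, the stop is at (200,510), and the screw tip is at about (201,485). I refine the poses from the depth.

```bash
cat > m2.py <<'E'
from h import *
def pts(s,x0,y0,x1,y1):
    W=cloud(s)[y0:y1,x0:x1].reshape(-1,3); return W[~np.isnan(W[:,0])]
def rect(P):
    (c,s,a)=cv2.minAreaRect((P[:,:2]*1000).astype(np.float32)); return np.round(c,1),np.round(s,1),round(a,2)
sl=lambda W,a,b: W[(W[:,2]>a)&(W[:,2]<b)]
def axis(P):
    vx,vy,x,y=cv2.fitLine(P[:,:2].astype(np.float32),cv2.DIST_HUBER,0,.001,.001).ravel(); return np.array([x,y]),np.degrees(np.arctan2(vy,vx))
s=pickle.load(open("wr.pkl","rb")); W=pts(s,215,70,300,225)
print("table",np.median(sl(W,-.01,.006)[:,2]))
r=sl(W,.046,.07); print("roller",len(r),rect(r),axis(r),"top",np.percentile(r[:,2],[90,99])); print("rest",rect(sl(W,.006,.03)))
s=pickle.load(open("wj.pkl","rb")); W=pts(s,205,0,315,330)
print("table",np.median(sl(W,-.01,.006)[:,2]))
b=sl(W,.012,.024);print("base",rect(b),axis(b),np.median(b[:,2]))
g=sl(W,.03,.048);print("legs",len(g),rect(g),axis(g))
st=sl(W,.078,.1);print("stop",len(st),rect(st),np.median(st[:,2]))
_,a=axis(g); a=np.radians(a+180 if a<0 else a); u=np.array([np.cos(a),np.sin(a)]);n=np.array([-u[1],u[0]])
L=g[:,:2]@u; k=(L<np.percentile(L,75)); o=g[k][:,:2]@n; print("groove lateral extents",np.percentile(o,[1,50,99]),"stop lateral",np.percentile(st[:,:2]@n,[1,99]),"stop along",np.percentile(st[:,:2]@u,[2,98]),"u",np.degrees(a))
t=W[(abs(W[:,:2]@n-np.median(o))<.006)&(W[:,2]>.056)&(W[:,2]<.068)]; print("screw along",np.percentile(t[:,:2]@u,[1,5,50]))
E
python3 m2.py
```

```text
table 0.00034394292628325623
roller 3695 (array([ 460. , -335.2]), array([ 33.8, 150.1]), 85.66) (array([ 0.45590755, -0.33505642], dtype=float32), np.float32(-4.300172)) top [0.05765079 0.05871984]
rest (array([ 456.2, -335. ]), array([ 75.1, 169.9]), 85.76)
table 0.0004428860540139308
base (array([554.8,  94.7]), array([358.4, 110.2]), 80.16) (array([0.5488422 , 0.04398751], dtype=float32), np.float32(71.2646)) 0.01824003349472295
legs 6972 (array([546.9, 116. ]), array([375.7,  89.4]), 75.08) (array([0.55021524, 0.06801072], dtype=float32), np.float32(80.176735))
stop 1355 (array([581.4, 250.4]), array([26. , 89.3]), 80.25) 0.08435228766813345
groove lateral extents [-0.54749031 -0.53042761 -0.5135758 ] stop lateral [-0.57425629 -0.48667921] stop along [0.33346065 0.35754366] u 80.176735
screw along [0.29300307 0.29439594 0.3253109 ]
```

Sizes and heights all match the given ones: roller 150 mm, rest 170×75, base 358×110, stop 26×89 with its top at 84 mm, screw projecting about 40 mm. Now I grasp the roller.

```bash
cat >> h.py <<'E'
A=np.radians(80.18);U=np.array([np.cos(A),np.sin(A)]);N=np.array([-U[1],U[0]])
FACE=.3335; LAT=-.5305
def gp(x,z,lat=0): # x in stop_face frame
    return np.array([*(U*(FACE+x)+N*(LAT+lat)),z])
YJ=A+np.pi; YR=np.radians(175.7)
E
python3 - <<'E'
from h import *
c=[.460,-.3352]
env.goto([*c,.14],rot(YR)); env.movel([*c,.0275],v=.08,f_stop=15)
print(env.state()["tcp_pos"],env.state()["force"])
env.gripper_to(0.0); s=env.state(); print("op",s["opening"],s["grip_force"],s["force"])
env.movel([*c,.16],v=.1); env.dwell(.2); s=env.state(); print("op",s["opening"],s["grip_force"],s["force"],s["tcp_pos"],s["time_s"])
if s["grip_force"]>5:
    env.goto(gp(-.19,.17),rot(YJ)); env.dwell(.3)
    s=env.state();print(s["force"],s["tcp_pos"],s["time_s"])
    i=snap("side")["img"];w=snap("wrist")["img"]
    cv2.imwrite("pics/c1.png",cv2.resize(np.hstack([i,w])[:,:,::-1],(800,300)))
E
```

```text
[ 0.46039279 -0.335406    0.02806784] [ 1.25810194  0.39506106 -0.42629106]
op -0.00027448391641705726 0.0 [-0.36894722  0.2533635   0.07721254]
op 0.0006840926168189576 0.0 [ 0.45824262 -0.62199036  0.4678126 ] [ 0.45980301 -0.33511441  0.15947921] 11.4167
```

The fingers shut on nothing, so I look before trying again.

```bash
python3 - <<'E'
from h import *
c=[.460,-.3352]
env.gripper_to(1.0); env.movel([*c,.27],v=.2); env.dwell(.2)
s=snap("wrist"); pickle.dump(s,open("wr.pkl","wb")); i=snap("side")["img"]
cv2.imwrite("pics/c0.png",cv2.resize(np.hstack([i,s["img"]])[:,:,::-1],(800,300)))
print(env.state()["time_s"])
E
python3 m2.py | head -3
```

```text
13.2
table 0.00031414203478225217
roller 3739 (array([ 459.9, -335.4]), array([ 33.6, 149.7]), 86.03) (array([ 0.45591483, -0.335089  ], dtype=float32), np.float32(-4.255726)) top [0.05761214 0.05867084]
rest (array([ 456.6, -335.1]), array([ 75., 169.]), 85.74)
```

View pics/c0.png

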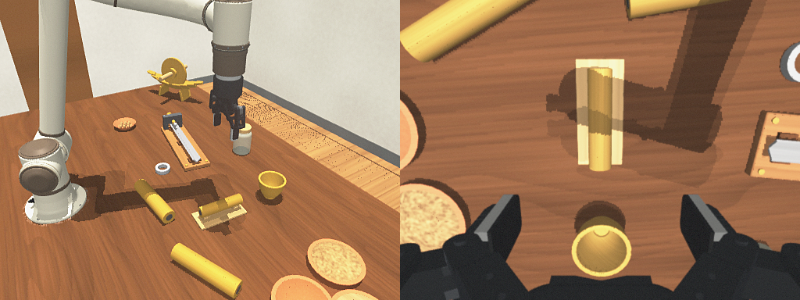

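```bash
python3 - <<'E'
from h import *
st=env.state(); p=st["tcp_pos"]; print(p,st["eef_rot"],st["qpos"])
for n in("scene","side","wrist"):
    s=snap(n); f=lambda q:cv2.projectPoints(np.array([q],float),np.array(s["rvec"],float),np.array(s["tvec"],float),np.array(s["intrinsics"],float),None)[0].ravel().round(1)
    R=cv2.Rodrigues(np.array(s["rvec"],float))[0]
    print(n,"tcp",f(p),"roller",f([.46,-.335,.0395]),"cam",-R.T@np.ravel(s["tvec"]),"fwd",R[2])
    if n!="wrist":
        u,v=f(p).astype(int); u0=max(u-70,0);v0=max(v-60,0); im=s["img"].copy(); cv2.circle(im,(u,v),2,(255,0,0),-1); c=im[v0:v0+120,u0:u0+140]; cv2.imwrite(f"pics/t_{n}.png",cv2.resize(c,(400,343))[:,:,::-1])
a=[cv2.imread(f"pics/t_{n}.png") for n in("scene","side")]; cv2.imwrite("pics/t1.png",np.hstack(a))
E
```

```text
[ 0.45967164 -0.33504213  0.2688747 ] [-1.17876373e-01 -3.13735564e+00 -1.18426734e-03] [-3.45138227e-01  2.49778948e-01 -1.59709624e-02 -1.10294970e-04
 -1.30720302e+00 -1.30073769e+00]
scene tcp [176.2 186.1] roller [184.2 225.6] cam [ 1.33527771 -0.7785238   1.45302557] fwd [-0.45216475  0.40957952 -0.79233305]
side tcp [287.4 186.6] roller [283.  262.7] cam [ 0.01165015 -0.93587533  0.74053892] fwd [ 0.4210619   0.72770729 -0.54143234]
wrist tcp [256.1 226.2] roller [256.1 152.8] cam [ 0.38940917 -0.32964968  0.44282351] fwd [ 0.2799893  -0.01996193 -0.95979556]
```

View pics/t1.png

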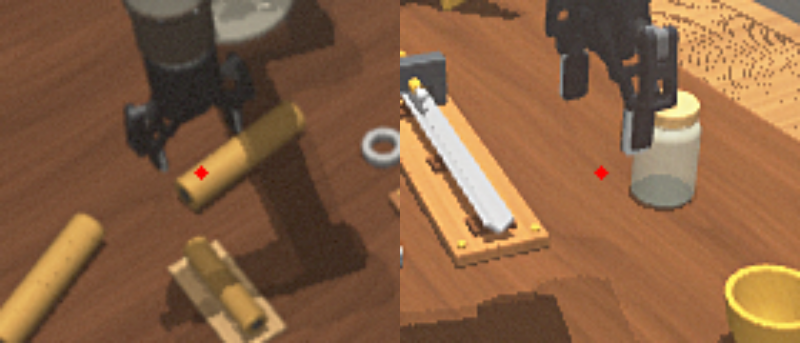

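The projected TCP (red) lies well below the real fingertips in both views, by about 47 mm, where 13 mm is expected. So the fingers closed above the roller. I measure the tips shut and open from the depth.

```bash
python3 - <<'E'
from h import *
p=env.state()["tcp_pos"]; a=np.radians(85.7); yd=np.array([np.cos(a),np.sin(a)]); xd=np.array([-yd[1],yd[0]])
for o in(1.0,.42,0.0):
    env.gripper_to(o); p=env.state()["tcp_pos"]; print("open",env.state()["opening"],p)
    for n in("scene","side","wrist"):
        W=cloud(snap(n)).reshape(-1,3); W=W[~np.isnan(W[:,0])]; k=(np.linalg.norm(W[:,:2]-p[:2],axis=1)<.075)&(W[:,2]>.15)&(W[:,2]<.36); W=W[k]
        t=W[W[:,2]<np.percentile(W[:,2],1)+.012]; q=t[:,:2]-p[:2]
        print(n,len(W),"zmin-tcp mm",(np.percentile(W[:,2],[.3,1,2])-p[2])*1000,"y range",np.percentile(q@yd,[3,97])*1000,"x range",np.percentile(q@xd,[3,97])*1000)
print(env.state()["time_s"])
E
```

```text
open 1.0015534524321206 [ 0.4600015  -0.33520826  0.26999541]
scene 95 zmin-tcp mm [42.99439704 44.17254149 44.80133386] y range [-52.13101212  55.80310401] x range [-10.00891827   9.25460783]
side 345 zmin-tcp mm [45.34831341 45.99983808 46.62693837] y range [-54.27141591  47.32212074] x range [-8.29523904 12.56195564]
wrist 8260 zmin-tcp mm [44.49808114 45.50706615 46.75616233] y range [-53.28736797  53.5196602 ] x range [-10.63535034  10.67732083]
open 0.420083116958176 [ 0.4600109  -0.33518633  0.26998102]
scene 181 zmin-tcp mm [34.84211232 35.19055727 35.41859611] y range [-27.41735719  32.4865583 ] x range [-13.51946207   9.68451853]
side 487 zmin-tcp mm [32.99971893 34.32008487 35.34065226] y range [-29.36779223  24.69503134] x range [-7.34629166 12.39743053]
wrist 15271 zmin-tcp mm [33.71201577 37.18885668 39.54979216] y range [-29.64205857  30.21697192] x range [-9.8244533  10.67987913]
open -0.006018559787038146 [ 0.45998283 -0.33519859  0.27001781]
scene 158 zmin-tcp mm [35.61780911 37.43767803 37.77753102] y range [-11.6131457   12.64513173] x range [-12.55189709   3.08346567]
side 314 zmin-tcp mm [32.07844631 32.91132578 34.05750513] y range [-11.71861683   8.24733546] x range [-4.871496   12.58976974]
wrist 13043 zmin-tcp mm [36.35049624 38.50895896 40.88440325] y range [-12.19388469  12.74129282] x range [ 5.86191249 10.68626186]
14.9833
```

The shut tips sit 33 mm above the reported TCP, and open they sit 45 mm above (33+13, as specified for the swing). The lateral position is centred. I put this constant offset into the heights and grasp again.

```bash
echo 'TIP=.0335 # true finger tips lie this far above reported tcp
' >> h.py
python3 - <<'E'
from h import *
c=[.460,-.3353]; z=.0395-.0095-TIP
env.gripper_to(1.0); env.movel([*c,.05],v=.2); hit=env.movel([*c,z],v=.06,f_stop=12)
print(hit,env.state()["tcp_pos"],env.state()["force"])
env.gripper_to(0.0); s=env.state(); print("op",s["opening"],s["grip_force"],s["force"])
if s["grip_force"]>5:
    env.movel([*c,.12],v=.12); env.dwell(.2); s=env.state(); print("op",s["opening"],s["grip_force"],s["force"],s["tcp_pos"],s["time_s"])
    env.goto(gp(-.19,.12),rot(YJ)); env.dwell(.3)
    s=env.state();print(s["force"],s["tcp_pos"],s["time_s"])
i=snap("side")["img"];w=snap("wrist")["img"]
cv2.imwrite("pics/c1.png",cv2.resize(np.hstack([i,w])[:,:,::-1],(800,300)))
E
```

```text
False [ 0.46034455 -0.33546767 -0.00315441] [ 0.50793571 -0.43015771 -0.63971638]
op 0.3997769802536887 59.610190987586975 [-1.44757625 -1.90160732  5.07872923]
op 0.397814092160391 60.22046685218811 [-0.68903801 -0.03757459 -5.36831932] [ 0.45962043 -0.33513483  0.11921675] 19.9583
[-0.6428007   0.17869036 -5.94576033] [0.54725999 0.05018875 0.11998086] 21.725
```

View pics/c1.png

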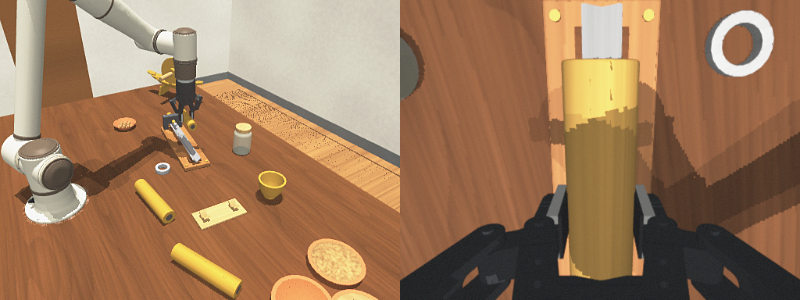

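The roller is held (grip 60 N, about 0.55 kg) over the open part of the groove and parallel to it. I lower it until it touches.

```bash
python3 - <<'E'
from h import *
W=cloud(snap("wrist"))[70:230,190:330].reshape(-1,3); W=W[~np.isnan(W[:,0])]; r=W[W[:,2]>.165]
vx,vy,x,y=cv2.fitLine(r[:,:2].astype(np.float32),cv2.DIST_HUBER,0,.001,.001).ravel(); print("yaw",np.degrees(np.arctan2(vy,vx))%180,"lat",np.array([x,y])@N-LAT,"top",np.percentile(r[:,2],99),"back end x",np.percentile(r[:,:2]@U,1)-FACE)
env.movel(gp(-.19,.03),v=.12)
hit=env.movel(gp(-.19,.006),v=.02,f_stop=5); s=env.state(); print(hit,s["tcp_pos"],s["force"])
E
```

```text
yaw 80.35582 lat -0.0006898710701735977 top 0.1810159516187645 back end x -0.26550249074915777
True [0.54619852 0.05079086 0.01327653] [-1.39326892  0.3117066  -1.90390033]
```

Touched at 13.3 mm, against 12.5 expected. I release, lift and check with the wrist camera.

```bash
python3 - <<'E'
from h import *
env.gripper_to(1.0); env.movel(gp(-.19,.12),v=.15)
env.goto(gp(-.19,.2),rot(YJ)); env.dwell(.2)
s=snap("wrist"); W=cloud(s)[:330,180:330].reshape(-1,3); W=W[~np.isnan(W[:,0])]
L=W[:,:2]@U-FACE; o=W[:,:2]@N-LAT
r=W[(W[:,2]>.062)&(W[:,2]<.078)&(L<-.09)&(abs(o)<.03)]
vx,vy,x,y=cv2.fitLine(r[:,:2].astype(np.float32),cv2.DIST_HUBER,0,.001,.001).ravel()
l=r[:,:2]@U-FACE; print("yaw",np.degrees(np.arctan2(vy,vx))%180,"lat",np.array([x,y])@N-LAT,"top",np.percentile(r[:,2],[90,98]),"ends",np.percentile(l,[.5,99.5]))
cv2.imwrite("pics/p1.png",s["img"][:,:,::-1]); print(env.state()["time_s"],env.state()["force"])
E
```

```text
yaw 80.175735 lat 6.685401152484172e-05 top [0.07361939 0.07433496] ends [-0.26536861 -0.11696138]
25.6667 [-0.85144237 -0.88689496 -0.86932719]
```

View pics/p1.png

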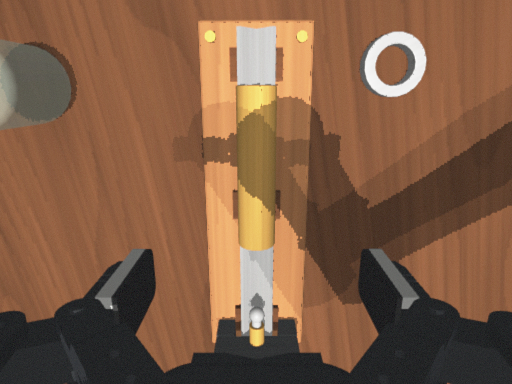

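The roller is seated: top at 73.7 mm, lateral error 0.1 mm, yaw 80.18°, ends at −265 and −117 mm from the bracket. The tip is at −40 mm. I push on its rear end with the shut fingers, going slowly.

```bash
cat > push.py <<'E'
from h import *
Z=.051-.033
def F():
    v=[]
    for _ in range(4): env.dwell(.03); v.append(-env.state()["force"][:2]@U)
    return np.mean(v)
E
python3 - <<'E'
from push import *
env.gripper_to(0.0)
env.goto(gp(-.30,.10),rot(YJ)); print(env.movel(gp(-.30,Z),v=.1,f_stop=12),env.state()["tcp_pos"])
f0=F(); print("f0",f0)
for x in(-.27,-.25,-.235,-.222,-.214):
    h=env.movel(gp(x,Z),v=.025,f_stop=12); p=env.state()["tcp_pos"]; print(x,h,p[:2]@U-FACE,F()-f0,env.state()["time_s"])
    if h: break
np.save("f0.npy",f0)
E
```

```text
False [ 0.52918525 -0.05722388  0.01868103]
f0 -0.09089065649974493
-0.27 False -0.27083313586783825 5.269185277429456 29.6583
-0.25 False -0.25085612235537846 4.975442268180201 30.7417
-0.235 False -0.23579576822145754 5.170965195123891 31.625
-0.222 False -0.22270000305898555 4.970535650848918 32.425
-0.214 False -0.2145914898750584 4.819842718024868 33.025
```

Sliding friction is a steady 5 N. Now half-millimetre steps until the force rises about 5 N above that.

```bash
python3 - <<'E'
from push import *
f0=float(np.load("f0.npy")); base=5.0; x=-.214; log=[]; over=0
while x<-.190 and env.state()["time_s"]<55:
    x+=.001 if (x<-.207) else .0005
    h=env.movel(gp(x,Z),v=.01,f_stop=8); f=F()-f0; log.append((round(x*1000,1),round(f,2)))
    if h or f>base+4.5: break
print(log,h); env.dwell(.6); s=env.state(); print("hold",F()-f0,s["tcp_pos"][:2]@U-FACE,s["time_s"])
E
```

```text
[(-213.0, np.float64(5.62)), (-212.0, np.float64(5.67)), (-211.0, np.float64(5.62)), (-210.0, np.float64(5.64)), (-209.0, np.float64(6.13)), (-208.0, np.float64(5.71)), (-207.0, np.float64(5.57)), (-206.5, np.float64(6.23)), (-206.0, np.float64(6.4)), (-205.5, np.float64(6.21)), (-205.0, np.float64(5.9)), (-204.5, np.float64(6.28)), (-204.0, np.float64(5.97)), (-203.5, np.float64(5.96)), (-203.0, np.float64(6.1)), (-202.5, np.float64(6.04)), (-202.0, np.float64(6.38)), (-201.5, np.float64(7.44)), (-201.0, np.float64(8.3)), (-200.5, np.float64(9.63))] False
hold 9.065352425658771 -0.20238843224205996 41.2917
```

Contact came at −202 mm, as the camera predicted, and the tip force is now about 3.3 N. Two more small steps, hold, then back off.

```bash
python3 - <<'E'
from push import *
f0=float(np.load("f0.npy"))
for x in(-.2,-.1995):
    f=env.movel(gp(x,Z),v=.01,f_stop=8); f=F()-f0; print(x,f)
    if f>10.8: break
env.dwell(.6); print("hold",F()-f0)
env.movel(gp(x-.03,Z),v=.04); print("free",F()-f0)
env.movel(gp(x-.03,.10),v=.15); env.goto(gp(-.19,.2),rot(YJ)); env.dwell(.3)
s=snap("wrist"); W=cloud(s)[:330,180:330].reshape(-1,3); W=W[~np.isnan(W[:,0])]
L=W[:,:2]@U-FACE; o=W[:,:2]@N-LAT
r=W[(W[:,2]>.065)&(W[:,2]<.078)&(L<-.03)&(abs(o)<.03)]
vx,vy,a,b=cv2.fitLine(r[:,:2].astype(np.float32),cv2.DIST_HUBER,0,.001,.001).ravel()
l=r[:,:2]@U-FACE; print("yaw",np.degrees(np.arctan2(vy,vx))%180,"lat",np.array([a,b])@N-LAT,"top",np.percentile(r[:,2],[90,98]),"ends",np.percentile(l,[.5,99.5]))
cv2.imwrite("pics/p2.png",s["img"][:,:,::-1]); print(env.state()["time_s"])
E
```

```text
-0.2 10.450070289629751
-0.1995 11.465401462749472
hold 11.518681265933044
free -0.12472749711359954
yaw 80.32311 lat 0.00012425304557706074 top [0.07361466 0.07426188] ends [-0.19036035 -0.12913864]
45.5167
```

View pics/p2.png

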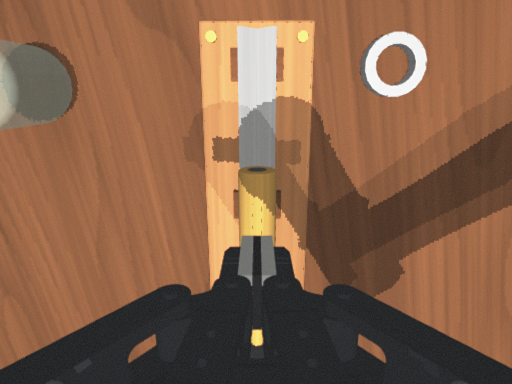

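The picture shows the roller seated in the groove with its rear end at (257,168), so its front end is at the tip, and the shut fingers are well above it. Backing off didn't drag it: the force went to zero and the rear end stayed at −190 mm. I hand in the job.

```bash
python3 -c "
from cell import env
print(env.job_done())"
```

```text
the job is handed in; nothing more can be done
None
```

The job is handed in, with no verdict shown: the roller was laid in the open groove, slid to the stop tip, pressed with about 5.5 N, and left lying against the tip with the gripper clear. The first grasp closed above the roller without touching it, because the real fingertips sit about 33 mm above the reported TCP, and I corrected for that.

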